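# Move a push-fit cap to the other pipe stub

## Task

The push-fit cap sits locked on the copper pipe stub. Press its orange release ring in and keep it in while you draw the cap off the copper stub, then push the cap onto the white stub until you feel it seat against its inner stop with a firm, steady push of about 14 N, then ease off and let go so that the ring springs out and the cap locks there. Squeeze lightly and never force the cap on a stub (25 N is too much for the thin white one), do not drop it, and leave the loose wood block and the tape measure where they are.

Things in the scene. Friction and masses are not known exactly. Their poses are not given: they have to be found in the camera images.
- cap_mid (a point): Loose push-fit cap, a grey spool, 120 g; point on its axis, in mid-body. x axis: along the cap, out of its open mouth, towards the orange ring. The cap is 52 mm long with the ring out, 46 mm with it in. Four inner steel teeth lock in a stub's groove against any pull; they let go only with the ring pressed in 4.5 mm or more.
- cap_end (a point): Centre of the flat outer face of the cap's closed end, a disc 44 mm wide and 7 mm thick, 24 mm behind cap_mid. A finger that pushes here before the ring is held rams the cap on its stop: let the finger at the ring touch first.
- cap_stop (a point): Rigid stop at the bottom of the cap's 18 mm bore, on its axis, 14 mm behind cap_mid. The bore's mouth (27 mm wide) is 18 mm in front of cap_mid.
- ring_face (a point): Centre of the outer face of the orange release ring, a flange 44 mm wide, 4 mm thick, with a 24 mm hole for the pipe: 28 mm in front of cap_mid when out, 22 mm when in. Ring and end disc stand 14 mm higher than the pipe, so the cap can be squeezed end to end from above, one finger just over the bare pipe behind this ring, the other behind the disc.
- ring (a joint): How far the ring is pressed into the cap: 0 out, 0.006 m fully in. A spring pushes it out with 4 N (out) to 9.5 N (in). On a stub it springs right out only if the teeth find the groove, that is with the cap within 4 mm of fully home; on release it may push the cap back by up to those 4 mm, until the teeth hold, which is all right.
- copper_stand_tip (a point): Centre of the free end of the copper stub: level 16 mm pipe, axis 85 mm over the bench, on a fixed grey and blue stand (left or right, turned a little). x axis: along the pipe, from the free end to the nut. The first 5 mm taper to 11 mm; a groove lies 19 to 27 mm from the end. With the cap fully home the cap's stop touches this end and cap_mid lies 14 mm along +x from here.
- copper_stand_nut (a point): Front of the copper stub's 30 mm brass nut, on the pipe axis, 100 mm behind the stub's free end; the bare pipe ends here. 18 mm behind it is the stand's blue upright, 56 mm wide, reaching 29 mm above the pipe axis.
- white_stand_tip (a point): Point on the axis of the white plastic stub (level 16 mm pipe like the copper one, same groove and taper, axis 85 mm over the bench, on the same kind of stand), 100 mm in front of its nut. x axis: towards the nut. The stub is clamped fast but cut up to 10 mm longer or shorter, so its real end lies within 10 mm of this point along the axis: find the stop by feel.
- white_stand_nut (a point): Front of the white stub's 30 mm brass nut, on the pipe axis; the bare pipe ends here. 18 mm behind it is the stand's blue upright, 56 mm wide, reaching 29 mm above the pipe axis.
- wood_block_mid (a point): Centre of a loose wooden block, 45 x 70 x 40 mm, a bystander.
- tape_measure_mid (a point): Centre of a loose yellow tape measure, 36 x 87 x 62 mm, a bystander.
Mind the look-alikes: they are no part of the job. What is shaped like the part that bears cap_mid but red or turquoise is not meant.

How it is judged:
By the outcome, as a careful person would: the job done as asked, in the order asked, and still so for the second after the job is handed in, with the robot touching nothing.
It also fails if it takes over 64 s, if anything falls off the work surface, if the arm or the gripper's body presses on something with over 40 N, if the wrist force passes 120 N, or if a joint passes its speed limit or range.

## Robot

A 6-joint arm with a two-finger parallel gripper is mounted at the origin on a cart in front of the work surface, level with it; the furniture and walls round the work are solid. World frame = base frame: x ahead of the robot, y to its left, z up, the work surface at z = 0. Lengths are in m, angles in rad, forces in N, time in s.
With the tool pointing down it reaches from about 0.35 to 0.85 m from the base axis. Payload 8.1 kg.
Tool frame: the origin (TCP) lies midway between the tips of the shut fingers; the grasp point (between the pads) lies 19 mm behind it; z points along the fingers, x is the direction in which the jaws open and shut, and the axes are right-handed (so a half turn about z gives the same grasp; the last joint's range is limited). The gripper opens to 85 mm and grips with 20 to 120 N. Pads are 22 mm wide; open, the fingers measure 114 mm over their backs; the gripper's body (76 mm by 85 mm) begins 54 mm behind the grasp point. The pads swing forward as they close: fully open they stand 13 mm farther back than shut.
Start: joints at [-1.249, 0.13, 1.488, -0, 1.523, -0.085], TCP at [0.237, -0.551, 0.231] pointing down, gripper open.
Joint ranges: [-2.96, 2.96], [-0.89, 2.26], [0.02, 2.5], [-1.34, 4.48], [0, 2.73], [-2.66, 2.66]. Speed limits (rad/s): [2.39, 2.39, 2.79, 3.14, 3.14, 3.14].

## Interface

Orientations are given as a unit quaternion [x, y, z, w].
In Python, from workcell import r, jaws, planner, camera, camera_params, nets gives the robot as it stands. The module is installed in compiled form; this text tells all that it offers. Calls block until the motion is done:
- r.goto(position, orientation): joint-space move of the TCP to a pose.
- r.move_l(position, speed=0.15, rot=None, max_force=None): straight line of the TCP; rot=None keeps the orientation; speed is the mean speed in m/s. With max_force (N) it stops when the force on the tool has changed by that much, and returns True; else False.
- r.goto_joints(angles): joint-space move.
- jaws.move_gripper(opening, squeeze=None): finger opening in m; squeeze is the grip in N (None keeps the last); returns when the fingers have stopped.
- r.wait(seconds).
- planner.ik(position, orientation): joint angles nearest the present ones, or None.
- camera(name): name is "scene" or "top" or "wrist"; returns (picture, depth): 384x512x3 uint8, blue, green, red; 384x512 float32, m along the optical axis (not along the pixel's ray), 0 where there is no reading.
- camera_params(name): a dict with "vertical_fov" (degrees; the focal length in pixels is half the picture's height over the tangent of half this angle, whatever the lens; pixels are square), "cx", "cy" (the principal point, pixels), "pose" (4x4, takes a point from camera to world coordinates); the wrist camera has in their place "tool_from_camera" (4x4, takes a point from camera to tool coordinates, whose origin is the TCP and whose axes are the tool frame's). Camera axes: x right, y down, z forward; pixel columns grow to the right and rows downward; lengths in m; the calibration is good to about 2 mm. A picture is of the moment at which its call begins: read the wrist's pose just before it. camera_params takes no time and is no camera call.
A pose or a line that the arm cannot do raises r.Unreachable and nothing moves.
- r.finish_job(): hands the job in, once; it reports no verdict.
Trained networks look in the newest picture that a camera, given by its name, has taken for a name from the list of things; names that differ only in an ending like _2 or _b are one class to them, and where a whole thing is asked for, a point or a joint stands for the part that bears it (a point fixed in the world has none). Each returns a list of dicts, best first, with "score" (0 to 1); they miss things now and then, are a little off and sometimes report something else, mostly with a low value. They report only what shows in the picture. A call takes as long as a camera call. They do not tell look-alikes from the thing itself.
- nets.find_in(camera, target): "centre" ([column, row] in pixels, amid what is visible of it).
- nets.regions_of(camera, target): "pixels" (384x512 bool, what is visible of it) and "centre" ([column, row] in pixels, amid what is visible of it).
- nets.pinpoint(camera, target): "centre" ([column, row] in pixels: a listed point, or the origin of a listed thing).
Readings, each from a call of its own:
- r.get_clock(): time.
- r.get_joint_positions(): joint angles.
- r.get_joint_velocities(): joint speeds.
- r.get_joint_torque(): joint torques, N m.
- r.get_eef_pos(): TCP position.
- r.get_ee_rot(): TCP orientation.
- r.get_contact_force(): force on the tool from outside, world axes, zero at the start.
- r.get_wrist_torque(): the same for the moment, N m.
- r.get_width(): finger opening in m.
Only numpy, scipy, OpenCV 4.12 (cv2) and the standard library are available. Lean on these libraries where they do the work, as an engineer would, in place of code of your own. Each camera call takes 0.05 s, during which the arm holds its last target. There are 200 camera calls.

## Working session

There is one attempt and no reset: what is moved stays moved. The work goes in short steps, each a Python script; the robot and the scene stay as the last script left them, time stands still between calls to the robot, and variables do not carry over. Pictures are saved under pics/ and viewed, about 8 in all and at most 12, crops included, and the job is handed in when it is done.

```bash
mkdir -p pics; cat > h.py <<'E'
import numpy as np, cv2
from scipy.spatial.transform import Rotation as R
from workcell import r, jaws, planner, camera, camera_params, nets
def cam_pose(name, tcp=None):
    p=camera_params(name)
    f=192/np.tan(np.radians(p['vertical_fov'])/2)
    if 'pose' in p: T=np.array(p['pose'])
    else:
        W=np.eye(4); W[:3,:3]=R.from_quat(r.get_ee_rot()).as_matrix(); W[:3,3]=r.get_eef_pos()
        T=W@np.array(p['tool_from_camera'])
    return f,p.get('cx',256),p.get('cy',192),T
def ray_z(c,K,z):
    f,cx,cy,T=K
    d=T[:3,:3]@np.array([(c[0]-cx)/f,(c[1]-cy)/f,1]); o=T[:3,3]
    return o+d*(z-o[2])/d[2]
def cloud(depth,K):
    f,cx,cy,T=K
    v,u=np.mgrid[:384,:512]
    P=np.stack([(u-cx)/f*depth,(v-cy)/f*depth,depth],-1)
    return P@T[:3,:3].T+T[:3,3]
def proj(P,K):
    f,cx,cy,T=K
    q=T[:3,:3].T@(np.array(P)-T[:3,3]); return [cx+f*q[0]/q[2],cy+f*q[1]/q[2]]
E
python3 - <<'E'
from h import *
ims=[]
for n in ['scene','top']:
    im,d=camera(n); K=cam_pose(n); cv2.imwrite(f'pics/{n}.png',im); 
    print(n,K[0],K[3][:3,3].round(3))
    np.save(n+'_d.npy',d)
    for t in ['cap_mid','copper_stand_tip','copper_stand_nut','white_stand_tip','white_stand_nut','cap_end','ring_face','wood_block_mid','tape_measure_mid']:
        for o in nets.pinpoint(n,t):
            if o['score']>.2: print(n,t,round(o['score'],2),np.round(o['centre'],1),ray_z(o['centre'],K,.085).round(3))
a=cv2.imread('pics/scene.png');b=cv2.imread('pics/top.png')
cv2.imwrite('pics/both.png',cv2.resize(np.vstack([a,b]),(400,600)))
print(r.get_clock())
E
```

```text
scene 486.6371914216905 [-0.306  0.512  1.051]
scene cap_mid 0.86 [136.4 221.1] [0.59  0.31  0.085]
scene cap_mid 0.72 [173.4 215.3] [0.56  0.217 0.085]
scene cap_mid 0.72 [192.2 273.6] [0.362 0.257 0.085]
scene copper_stand_tip 0.74 [178.1 214.8] [0.555 0.205 0.085]
scene copper_stand_nut 0.66 [175.2 191.6] [0.641 0.175 0.085]
scene white_stand_tip 0.68 [292.2 180.9] [ 0.511 -0.138  0.085]
scene white_stand_nut 0.56 [281.4 156.3] [ 0.62  -0.172  0.085]
scene cap_end 0.91 [198.9 271.1] [0.36  0.24  0.085]
scene cap_end 0.9 [173.  220.3] [0.544 0.225 0.085]
scene cap_end 0.89 [137.2 215.8] [0.607 0.301 0.085]
scene ring_face 0.69 [182.8 279.9] [0.357 0.285 0.085]
scene ring_face 0.64 [131.6 227.6] [0.574 0.33  0.085]
scene ring_face 0.52 [172.5 207.7] [0.587 0.207 0.085]
scene wood_block_mid 0.64 [173.9 219. ] [0.547 0.221 0.085]
scene wood_block_mid 0.55 [242.9 214.9] [0.467 0.054 0.085]
scene wood_block_mid 0.26 [171.5 206.7] [0.592 0.208 0.085]
scene tape_measure_mid 0.62 [242.3 216.9] [0.461 0.06  0.085]
scene tape_measure_mid 0.58 [370.7 182.4] [ 0.391 -0.333  0.085]
top 387.28072954448857 [ 0.423 -0.044  1.267]
top cap_mid 0.72 [171.5 172.6] [0.56  0.202 0.085]
top cap_mid 0.63 [163.2 225. ] [0.4   0.226 0.085]
top cap_mid 0.47 [146.1 146.1] [0.643 0.282 0.085]
top copper_stand_tip 0.65 [166.4 172.8] [0.559 0.218 0.085]
top copper_stand_nut 0.63 [178.1 143.2] [0.651 0.183 0.085]
top white_stand_tip 0.58 [282.8 185.5] [ 0.518 -0.139  0.085]
top white_stand_nut 0.59 [290.7 153.7] [ 0.616 -0.165  0.085]
top cap_end 0.72 [149.  137.1] [0.671 0.273 0.085]
top cap_end 0.57 [164.2 175.9] [0.55  0.225 0.085]
top ring_face 0.57 [170.9 160.2] [0.598 0.205 0.085]
top ring_face 0.45 [155.7 223.6] [0.404 0.249 0.085]
top ring_face 0.41 [137.  153.2] [0.621 0.31  0.085]
top wood_block_mid 0.88 [228.5 190.4] [0.504 0.027 0.085]
top tape_measure_mid 0.49 [357.2 216.8] [ 0.421 -0.364  0.085]
1.0
```

View pics/scene.png

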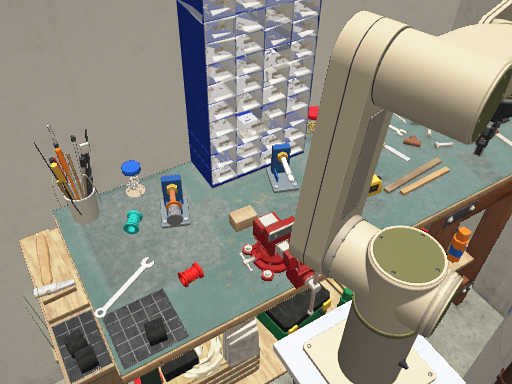

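```bash
python3 - <<'E'
import cv2,numpy as np
b=cv2.imread('pics/top.png')[110:260,110:400]
cv2.imwrite('pics/topc.png',cv2.resize(b,None,fx=2.7,fy=2.7,interpolation=cv2.INTER_CUBIC))
E
```

```text
(no output)
```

View pics/topc.png

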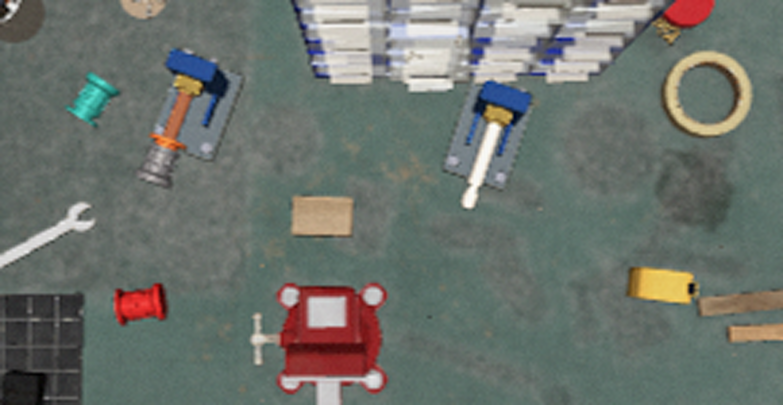

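The grey spool on the copper stub (scene 173,215; top 171,172) is the cap. The turquoise one (scene 133,221; top 146,146) and the red one (scene 190,273; top 163,225) lie loose and are look-alikes. The block is at top (228,190) and the tape at top (357,217). A tall cabinet stands behind the white stand. I'll look at the white stub with the wrist camera on the way to the copper one.

```bash
cat >> h.py <<'E'
def quat(a):  # tool down, tool x along heading a
    x=np.array([np.cos(a),np.sin(a),0]); z=np.array([0,0,-1.]); return R.from_matrix(np.c_[x,np.cross(z,x),z]).as_quat()
E
python3 - <<'E'
from h import *
# cabinet clearance from scene/top depth
P=cloud(np.load('top_d.npy'),cam_pose('top'))
m=(P[...,2]>.2)&(P[...,0]>.45)&(abs(P[...,1]+.1)<.3); q=P[m]
print('cabinet',q[:,0].min() if m.any() else None, np.percentile(q,[1,50,99],axis=0).round(3))
print(np.array(camera_params('wrist')['tool_from_camera']).round(3))
for n,c,a in [('white',[.545,-.148],np.radians(-15)),('copper',[.595,.203],np.radians(-21))]:
    qs=[(a+k*np.pi) for k in(0,1)]
    js=[planner.ik([*c,.26],quat(b)) for b in qs]; print(n,[None if j is None else np.round(j,2) for j in js])
E
```

```text
cabinet 0.5889975231376544 [[ 0.59  -0.384  0.226]
 [ 0.614 -0.093  0.757]
 [ 0.685  0.192  0.957]]
[[ 1.    -0.    -0.    -0.   ]
 [ 0.     0.965  0.261 -0.065]
 [-0.    -0.261  0.965 -0.143]
 [ 0.     0.     0.     1.   ]]
white [array([-0.36,  0.02,  1.55, -0.  ,  1.57, -0.09]), None]
copper [array([ 0.25,  0.2 ,  1.36, -0.  ,  1.58,  0.61]), array([ 0.25,  0.2 ,  1.36, -0.  ,  1.58, -2.53])]
```

```bash
python3 - <<'E'
from h import *
for n in ['top','scene']:
    P=cloud(np.load(n+'_d.npy'),cam_pose(n)); D=np.load(n+'_d.npy')>0
    for y0 in np.arange(-.3,.25,.1):
        print(n,round(y0,2),end=' ')
        for z0 in [.13,.2,.3,.4,.5,.6,.7,.8,.9]:
            m=D&(abs(P[...,1]-y0-.05)<.05)&(P[...,2]>z0)&(P[...,2]<z0+.1)&(P[...,0]>.45)
            print(z0,(np.percentile(P[m][:,0],3).round(2),m.sum()) if m.sum()>5 else '-',end='; ')
        print()
K=cam_pose('scene')
print([ray_z(c,K,0).round(3) for c in [(212,185),(270,165),(310,150)]])
E
```

```text
top -0.3 0.13 (np.float64(0.67), np.int64(325)); 0.2 (np.float64(0.67), np.int64(293)); 0.3 (np.float64(0.66), np.int64(482)); 0.4 (np.float64(0.66), np.int64(336)); 0.5 -; 0.6 -; 0.7 (np.float64(0.59), np.int64(3457)); 0.8 (np.float64(0.59), np.int64(429)); 0.9 (np.float64(0.59), np.int64(4360)); 
top -0.2 0.13 (np.float64(0.63), np.int64(459)); 0.2 (np.float64(0.63), np.int64(388)); 0.3 (np.float64(0.65), np.int64(527)); 0.4 (np.float64(0.66), np.int64(362)); 0.5 -; 0.6 -; 0.7 (np.float64(0.59), np.int64(3456)); 0.8 (np.float64(0.59), np.int64(438)); 0.9 (np.float64(0.59), np.int64(4580)); 
top -0.1 0.13 (np.float64(0.63), np.int64(512)); 0.2 (np.float64(0.63), np.int64(411)); 0.3 (np.float64(0.67), np.int64(522)); 0.4 (np.float64(0.67), np.int64(309)); 0.5 -; 0.6 -; 0.7 (np.float64(0.59), np.int64(3461)); 0.8 (np.float64(0.59), np.int64(428)); 0.9 (np.float64(0.59), np.int64(4667)); 
top 0.0 0.13 (np.float64(0.67), np.int64(110)); 0.2 (np.float64(0.67), np.int64(129)); 0.3 (np.float64(0.67), np.int64(195)); 0.4 (np.float64(0.67), np.int64(114)); 0.5 -; 0.6 -; 0.7 (np.float64(0.59)
[... 1202 characters left out ...]
, np.int64(1844)); 0.4 (np.float64(0.68), np.int64(2198)); 0.5 (np.float64(0.68), np.int64(1625)); 0.6 -; 0.7 -; 0.8 -; 0.9 -; 
scene 0.1 0.13 (np.float64(0.84), np.int64(898)); 0.2 (np.float64(0.84), np.int64(996)); 0.3 (np.float64(0.84), np.int64(1153)); 0.4 (np.float64(0.84), np.int64(1360)); 0.5 (np.float64(0.84), np.int64(914)); 0.6 -; 0.7 -; 0.8 -; 0.9 -; 
scene 0.2 0.13 (np.float64(0.84), np.int64(980)); 0.2 (np.float64(0.84), np.int64(1097)); 0.3 (np.float64(0.84), np.int64(1263)); 0.4 (np.float64(0.84), np.int64(1482)); 0.5 (np.float64(0.84), np.int64(1354)); 0.6 -; 0.7 -; 0.8 -; 0.9 -; 
[array([0.693, 0.033, 0.   ]), array([ 0.683, -0.175,  0.   ]), array([ 0.68 , -0.336,  0.   ])]
```

```bash
cat > look.py <<'E'
from h import *
def look(n,c,a,z=.25):
    r.goto([*c,z],quat(a)); r.wait(.3)
    K=cam_pose('wrist'); im,d=camera('wrist'); cv2.imwrite(f'pics/w_{n}.png',im); P=cloud(d,K); np.savez(f'w_{n}.npz',P=P,d=d,im=im)
    for t in [n+'_stand_tip',n+'_stand_nut']+(['cap_mid','cap_end','ring_face'] if n=='copper' else []):
        for o in nets.pinpoint('wrist',t)[:2]: print(t,round(o['score'],2),np.round(o['centre'],1),ray_z(o['centre'],K,.085).round(4))
    # pipe top ridge: bare-pipe points near rough axis
    x=np.array([np.cos(a),np.sin(a)]); yv=np.array([-x[1],x[0]])
    rel=P[...,:2]-c; s=rel@x; l=rel@yv; m=(d>0)&(abs(l)<.03)&(abs(s)<.12)&(P[...,2]>.075)
    for s0 in np.arange(-.08,.1,.01):
        k=m&(abs(s-s0)<.005)
        if k.sum()>5: print(round(s0,3),k.sum(),'l',np.percentile(l[k],[2,98]).round(4),'mid',np.round(np.percentile(l[k],[2,98]).mean(),4),'zmax',np.percentile(P[k][:,2],95).round(4))
    print(r.get_clock())
E
python3 - <<'E'
from look import *
r.goto([.45,-.25,.30],quat(np.radians(-15)))
look('white',np.array([.535,-.146]),np.radians(-15))
r.move_l([.5,-.12,.30],speed=.2)
look('copper',np.array([.58,.208]),np.radians(-21))
cv2.imwrite('pics/w2.png',np.hstack([cv2.resize(cv2.imread(f'pics/w_{n}.png'),(400,300)) for n in('white','copper')]))
E
```

```text
white_stand_tip 0.63 [235.6 169.6] [ 0.5177 -0.1387  0.085 ]
white_stand_nut 0.92 [329.4 179.6] [ 0.6085 -0.1741  0.085 ]
-0.07 1676 l [-0.0093  0.0127] mid 0.0017 zmax 0.3246
-0.06 4487 l [-0.0115  0.0114] mid -0.0001 zmax 0.3328
-0.05 2533 l [-0.0103  0.0124] mid 0.001 zmax 0.3211
-0.04 3415 l [-0.0105  0.0162] mid 0.0029 zmax 0.3329
-0.03 2676 l [0.0121 0.0167] mid 0.0144 zmax 0.345
-0.02 2771 l [0.0046 0.0191] mid 0.0118 zmax 0.3503
-0.01 3187 l [0.0027 0.0191] mid 0.0109 zmax 0.3502
-0.0 2598 l [0.0027 0.0107] mid 0.0067 zmax 0.3425
0.01 3239 l [0.0008 0.019 ] mid 0.0099 zmax 0.3502
0.02 2766 l [-0.0006  0.019 ] mid 0.0092 zmax 0.3503
0.03 2758 l [-0.0013  0.0165] mid 0.0076 zmax 0.3446
0.04 3656 l [-0.0106  0.016 ] mid 0.0027 zmax 0.3324
0.05 2716 l [-0.0101  0.0122] mid 0.001 zmax 0.3206
0.06 4911 l [-0.0115  0.0111] mid -0.0002 zmax 0.3342
0.07 1644 l [-0.0096  0.0124] mid 0.0014 zmax 0.3248
0.08 333 l [-0.0187  0.0097] mid -0.0045 zmax 0.1014
0.09 520 l [-0.0289  0.0095] mid -0.0097 zmax 0.1119
3.475
copper_stand_nut 0.76 [324.5 174.5] [0.6475 0.1797 0.085 ]
cap_mid 0.94 [11
[... 492 characters left out ...]
 0.3321
-0.03 3063 l [-0.0116  0.0171] mid 0.0028 zmax 0.3443
-0.02 2983 l [-0.0078  0.0193] mid 0.0058 zmax 0.35
-0.01 3389 l [-0.007   0.0193] mid 0.0062 zmax 0.3499
-0.0 2820 l [-0.0084  0.0126] mid 0.0021 zmax 0.3421
0.01 3381 l [-0.0076  0.0193] mid 0.0059 zmax 0.3498
0.02 2781 l [-0.0007  0.0193] mid 0.0093 zmax 0.3501
0.03 2812 l [-0.0008  0.0169] mid 0.0081 zmax 0.3446
0.04 3582 l [-0.0101  0.0164] mid 0.0031 zmax 0.3322
0.05 2707 l [-0.0098  0.0126] mid 0.0014 zmax 0.3205
0.06 4881 l [-0.0113  0.0115] mid 0.0001 zmax 0.3339
0.07 1953 l [-0.0093  0.0128] mid 0.0017 zmax 0.3246
0.08 325 l [-0.0139  0.0149] mid 0.0005 zmax 0.1021
0.09 941 l [-0.0249  0.0277] mid 0.0014 zmax 0.1147
5.85
```

View pics/w2.png

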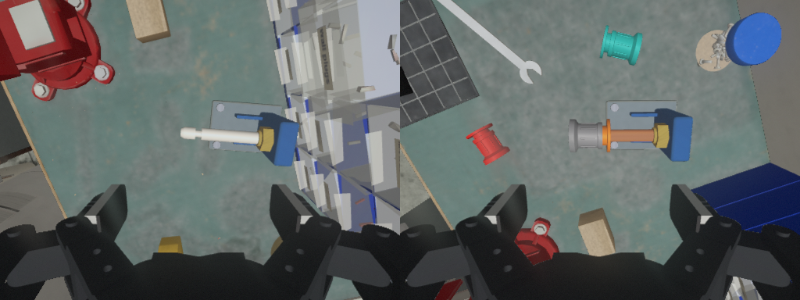

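The wrist views show the white stub with its tip at (184,133) and nut at (267,139). In the other half the grey cap is on the copper stub, from (570,135) to the ring at (606,135), with the nut at (661,136). Next I fit the pipe axes from the saved depth data.

```bash
python3 - <<'E'
from h import *
for n,c,a in [('white',[.535,-.146],-15),('copper',[.58,.208],-21)]:
    w=np.load(f'w_{n}.npz'); P=w['P'];d=w['d']
    a=np.radians(a); c=np.array(c)
    for it in range(3):
        x=np.array([np.cos(a),np.sin(a)]); yv=np.array([-x[1],x[0]])
        rel=P[...,:2]-c; s=rel@x; l=rel@yv; m=(d>0)&(abs(l)<.03)&(abs(s)<.12)&(P[...,2]>.06)&(P[...,2]<.125)
        mp=m&(abs(l)<.02)&(P[...,2]>.08)&((s>.02)&(s<.062) if n=='copper' else (s>-.005)&(s<.06))
        # edges -> per-slice centre from silhouette
        S=[];L=[]
        for s0 in np.arange(s[mp].min(),s[mp].max(),.004):
            k=mp&(abs(s-s0)<.002)
            if k.sum()>8: S.append(s0); L.append((l[k].min()+l[k].max())/2)
        p=np.polyfit(S,L,1); c=c+yv*p[1]; a+=np.arctan(p[0])
    x=np.array([np.cos(a),np.sin(a)]); yv=np.array([-x[1],x[0]]); rel=P[...,:2]-c; s=rel@x; l=rel@yv
    m=(d>0)&(abs(l)<.03)&(abs(s)<.12)&(P[...,2]>.06)&(P[...,2]<.125)
    print(n,'c',c.round(4),'a',np.degrees(a).round(2),'resid',np.std(np.polyval(p,S)-L).round(5))
    for s0 in np.arange(-.06,.11,.004):
        k=m&(abs(s-s0)<.002)
        if k.sum()>5: print(f"{s0:.3f} n{k.sum()} w{1e3*l[k].min():.1f},{1e3*l[k].max():.1f} z{1e3*np.percentile(P[k][:,2],90):.1f}")
E
```

```text
white c [ 0.5355 -0.144 ] a -19.57 resid 0.00042
-0.024 n14 w-5.0,5.0 z91.5
-0.020 n54 w-6.6,7.0 z92.6
-0.016 n63 w-8.1,7.5 z93.1
-0.012 n63 w-7.5,7.5 z93.5
-0.008 n60 w-6.8,7.2 z93.6
-0.004 n44 w-8.1,7.3 z93.0
0.000 n33 w-5.0,3.8 z90.1
0.004 n55 w-6.8,7.5 z93.2
0.008 n62 w-8.4,7.4 z93.5
0.012 n61 w-7.9,7.5 z93.3
0.016 n60 w-7.3,7.3 z93.4
0.020 n60 w-8.3,7.2 z93.4
0.024 n63 w-8.2,7.5 z93.6
0.028 n62 w-7.5,7.7 z93.3
0.032 n61 w-7.1,7.5 z93.3
0.036 n63 w-8.3,7.5 z93.6
0.040 n63 w-7.7,7.6 z93.4
0.044 n61 w-7.2,7.1 z93.5
0.048 n61 w-8.3,7.7 z93.6
0.052 n63 w-8.1,7.5 z93.2
0.056 n58 w-7.5,7.4 z93.2
0.060 n59 w-6.9,7.4 z93.6
0.064 n61 w-8.1,7.5 z93.1
0.068 n65 w-7.5,7.8 z93.4
0.072 n59 w-7.1,7.3 z93.2
0.076 n86 w-10.4,9.8 z94.5
0.080 n166 w-15.3,14.5 z98.9
0.084 n123 w-14.5,14.8 z101.5
0.088 n126 w-15.4,14.8 z101.7
0.092 n123 w-15.1,14.7 z101.7
0.096 n740 w-27.6,27.3 z113.3
0.100 n291 w-28.0,27.7 z114.9
0.104 n260 w-26.4,27.7 z115.1
0.108 n255 w-28.3,27.7 z115.0
copper c [0.58   0.2081] a -20.77 resid 0.0001
-0.036 n124 w-20.3,21.1 z106.0
-0.032 n181 w-20.5,21.1 z106.3
-0.028 n169 w-19.7,2
[... 279 characters left out ...]
 z97.1
0.012 n171 w-21.8,21.1 z105.7
0.016 n87 w-18.8,20.6 z105.5
0.020 n59 w-7.0,7.0 z93.4
0.024 n58 w-7.3,7.3 z93.3
0.028 n58 w-7.0,7.3 z93.4
0.032 n61 w-7.1,7.2 z93.5
0.036 n59 w-7.2,6.9 z93.3
0.040 n60 w-7.3,7.1 z93.5
0.044 n60 w-7.2,7.1 z93.3
0.048 n57 w-7.4,7.0 z93.1
0.052 n65 w-7.3,7.5 z93.5
0.056 n63 w-7.3,7.4 z93.3
0.060 n62 w-7.5,7.5 z93.3
0.064 n64 w-7.4,7.5 z93.4
0.068 n64 w-7.6,7.5 z93.4
0.072 n95 w-11.6,9.8 z95.9
0.076 n192 w-14.8,14.6 z101.1
0.080 n124 w-14.6,14.8 z101.2
0.084 n132 w-14.6,14.6 z101.4
0.088 n609 w-27.2,26.5 z112.0
0.092 n302 w-26.8,27.5 z114.7
0.096 n264 w-26.6,27.7 z114.9
0.100 n278 w-26.8,27.7 z114.9
0.104 n268 w-26.8,27.7 z115.0
0.108 n242 w-27.0,27.7 z114.8
```

```bash
cat >> h.py <<'E'
ST={'copper':(np.array([.58,.2081]),np.radians(-20.77)),'white':(np.array([.5355,-.144]),np.radians(-19.57))}
def at(n,s,z,l=0):
    c,a=ST[n]; return [*(c+s*np.array([np.cos(a),np.sin(a)])+l*np.array([-np.sin(a),np.cos(a)])),z]
def fa(n):
    a=ST[n][1]; f=np.array(r.get_contact_force()); x=np.array([np.cos(a),np.sin(a)]); return np.round([f[:2]@x,f[0]*-x[1]+f[1]*x[0],f[2]],2)
E
python3 - <<'E'
from h import *
n='copper'; q=quat(ST[n][1]); sc=-.0140
r.goto(at(n,sc,.16),q); jaws.move_gripper(.085,20)
r.move_l(at(n,sc,.10),speed=.1)
jaws.move_gripper(.070); r.wait(.2); print('w',r.get_width(),fa(n))
hit=r.move_l(at(n,sc,.078),speed=.02,max_force=3)
z=r.get_eef_pos()[2]; print('hit',hit,r.get_eef_pos(),fa(n),r.get_clock())
r.move_l(at(n,sc,z+.006),speed=.05); print(fa(n),r.get_clock())
E
```

```text
w 0.0699824810229562 [0.22 0.37 0.63]
hit True [0.56688231 0.21303509 0.08510783] [ 0.04 -0.59  5.84] 8.5167
[-1.14  0.05 -0.45] 8.8083
```

```bash
python3 - <<'E'
from h import *
n='copper'; sc=-.0140
r.move_l(at(n,sc,.0925),speed=.05); r.wait(.2); f0=fa(n); print('f0',f0)
for w in np.arange(.066,.050,-.0015):
    jaws.move_gripper(w,20); r.wait(.1); f=fa(n)-f0; print(round(w,4),round(r.get_width(),4),f)
    if abs(f[0])>2.5: break
print(r.get_clock())
E
```

```text
f0 [0.83 0.08 1.19]
0.066 0.0663 [-1.16 -0.06 -0.58]
0.0645 0.0646 [-1.04 -0.67 -0.36]
0.063 0.0628 [-0.47  0.59 -1.18]
0.0615 0.0613 [-1.05 -0.35 -1.24]
0.06 0.0597 [-1.02 -0.53 -0.84]
0.0585 0.0585 [-1.12 -0.6  -0.48]
0.057 0.0573 [ 1.6   0.26 -0.12]
0.0555 0.0554 [ 0.84  0.35 -0.89]
0.054 0.0539 [ 1.43 -0.08  0.39]
0.0525 0.0522 [ 3.63 -0.48  1.02]
12.425
```

```bash
python3 - <<'E'
from h import *
n='copper'; sc=-.0148
r.move_l(at(n,sc,.0925),speed=.02)
for w in (.0495,.047,.040):
    jaws.move_gripper(w,20); r.wait(.15); print(w,round(r.get_width(),4),fa(n),r.get_eef_pos().round(4) if hasattr(r.get_eef_pos(),'round') else r.get_eef_pos())
im,d=camera('wrist'); cv2.imwrite('pics/g.png',im[100:,80:440]); print(r.get_clock())
E
```

```text
0.0495 0.0499 [ 4.12 -0.22  2.4 ] [0.5669 0.2132 0.0931]
0.047 0.0474 [ 1.71 -1.87  6.2 ] [0.5664 0.2135 0.0933]
0.04 0.0454 [ 0.13 -0.94  8.1 ] [0.5663 0.2137 0.0936]
13.825
```

View pics/g.png

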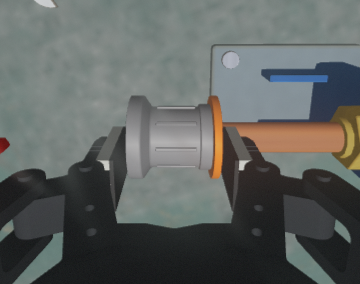

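The cap is held end to end with the ring in (45.4 mm), but the tool takes about 8 N of upward load. I'll ease up until that is gone, then draw.

```bash
python3 - <<'E'
from h import *
n='copper'; sc=-.0148; z=.0925
for k in range(5):
    f=np.mean([fa(n) for _ in range(5)],0); print(round(z,4),f,np.round(r.get_eef_pos(),4))
    if f[2]<2.5: break
    z+=.0005; r.move_l(at(n,sc,z),speed=.01); r.wait(.15)
print('draw')
for s in (-.004,-.012,-.024,-.045):
    r.move_l(at(n,sc+s,z),speed=.03); print(s,fa(n),round(r.get_width(),4),np.round(r.get_eef_pos(),4))
im,d=camera('wrist'); cv2.imwrite('pics/g2.png',im[100:,80:440]); print(z,r.get_clock())
E
```

```text
0.0925 [ 0.38 -2.2   8.4 ] [0.5663 0.2137 0.0936]
0.093 [ 0.53 -0.26  8.18] [0.5663 0.2137 0.0937]
0.0935 [0.26 0.59 4.78] [0.5661 0.2136 0.0937]
0.094 [-0.32  1.54  2.74] [0.5659 0.2135 0.0938]
0.0945 [-1.34  0.32 -1.2 ] [0.5657 0.2133 0.094 ]
draw
-0.004 [-0.17 -0.58 -2.63] 0.0455 [0.562  0.2147 0.0942]
-0.012 [ 0.44 -0.15 -1.35] 0.0454 [0.5548 0.2177 0.0945]
-0.024 [-0.26  0.91 -1.22] 0.0453 [0.5437 0.2219 0.0946]
-0.045 [ 0.45  0.34 -1.45] 0.0454 [0.5242 0.2293 0.0946]
0.0945 17.575
```

View pics/g2.png

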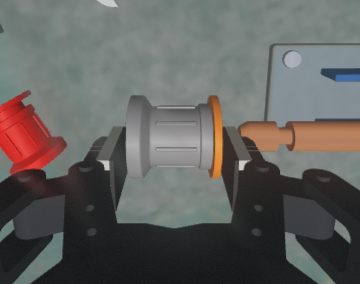

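The cap came off cleanly, with the ring still in (45.4 mm); the bare copper tip is at (240,136) in the crop, and the pipe lies in the same row as the cap's axis. Now I carry it to the white stub.

```bash
python3 - <<'E'
from h import *
n='copper'; z=.0945
r.move_l(at(n,-.085,z),speed=.08); r.move_l(at(n,-.085,.20),speed=.12)
n='white'; q=quat(ST[n][1])
r.goto(at(n,-.075,.20),q); print(round(r.get_width(),4),r.get_clock())
r.move_l(at(n,-.075,z),speed=.1); r.move_l(at(n,-.062,z),speed=.05); r.wait(.3)
print(fa(n),round(r.get_width(),4),np.round(r.get_eef_pos(),4),np.round(at(n,-.062,z),4))
K=cam_pose('wrist'); im,d=camera('wrist'); P=cloud(d,K); cv2.imwrite('pics/g3.png',im[100:,80:440]); np.savez('g3.npz',P=P,d=d)
c,a=ST[n]; x=np.array([np.cos(a),np.sin(a)]); rel=P[...,:2]-c; s=rel@x; l=rel@np.array([-x[1],x[0]])
m=(d>0)&(abs(l)<.03)&(P[...,2]>.06)&(P[...,2]<.125)
for s0 in np.arange(-.092,.06,.004):
    k=m&(abs(s-s0)<.002)
    if k.sum()>5: print(f"{s0:.3f} n{k.sum()} w{1e3*l[k].min():.1f},{1e3*l[k].max():.1f} z{1e3*np.percentile(P[k][:,2],98):.1f}")
print(r.get_clock())
E
```

```text
0.0455 20.4167
[-0.55  0.78 -1.7 ] 0.0454 [ 0.4769 -0.1232  0.0944] [ 0.4771 -0.1232  0.0945]
-0.092 n93 w7.0,11.5 z124.4
-0.088 n208 w10.1,11.7 z124.8
-0.084 n985 w-17.7,21.2 z124.1
-0.080 n708 w-19.6,20.9 z107.1
-0.076 n665 w-19.0,19.8 z105.3
-0.072 n486 w-15.1,16.1 z101.7
-0.068 n486 w-13.8,16.1 z101.9
-0.064 n487 w-13.9,15.9 z101.8
-0.060 n528 w-13.8,16.2 z102.1
-0.056 n496 w-13.6,16.3 z101.9
-0.052 n489 w-15.3,15.9 z101.7
-0.048 n563 w-16.8,16.8 z102.8
-0.044 n749 w-22.4,21.1 z106.8
-0.040 n828 w-17.5,21.2 z124.3
-0.036 n198 w10.2,11.4 z124.3
-0.032 n96 w6.3,11.4 z124.7
-0.028 n172 w6.0,7.8 z124.8
-0.024 n89 w-2.2,5.5 z91.2
-0.020 n210 w-6.0,7.5 z93.6
-0.016 n234 w-7.1,7.8 z93.9
-0.012 n239 w-7.1,7.5 z93.8
-0.008 n220 w-7.3,7.6 z94.0
-0.004 n132 w-6.9,7.7 z93.8
0.000 n123 w-4.0,4.4 z90.2
0.004 n337 w-8.4,7.5 z93.8
0.008 n236 w-7.0,7.9 z94.1
0.012 n229 w-7.1,7.8 z94.1
0.016 n223 w-7.2,7.8 z93.8
0.020 n236 w-7.4,7.6 z93.9
0.024 n232 w-7.4,7.7 z93.8
0.028 n236 w-7.5,7.7 z93.7
0.032 n231 w-7.0,7.8 z93.7
0.036 n225 w-7.2,7.8 z93.8
0.040 n231 w-7.4,7.8 z94.0
0.044 n233 w-7.6,7.6 z93.6
0.048 n236 w-7.6,7.8 z93.8
0.052 n233 w-7.5,7.8 z93.9
0.056 n237 w-7.5,7.7 z94.1
22.3833
```

View pics/g3.png

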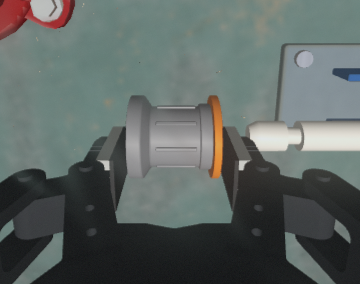

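The cap and the white stub are coaxial within about 1 mm: cap axis at row 136, stub tip at (247,136). I'll push it on gently.

```bash
python3 - <<'E'
from h import *
n='white'; z=.0945
def F(k=6): return np.mean([fa(n) for _ in range(k)],0).round(2)
f0=F(); print('f0',f0)
hit=r.move_l(at(n,-.042,z),speed=.03,max_force=5); print(hit,np.round(F()-f0,2))
if not hit:
    hit=r.move_l(at(n,-.002,z),speed=.02,max_force=6)
p=np.array(r.get_eef_pos()); c,a=ST[n]; s=(p[:2]-c)@[np.cos(a),np.sin(a)]
r.wait(.2); print('hit',hit,'s',s.round(4),'z',p[2].round(4),np.round(F()-f0,2),round(r.get_width(),4),r.get_clock())
E
```

```text
f0 [-0.23 -0.81 -1.44]
False [-0.01  0.97 -0.86]
hit True s -0.0101 z 0.0937 [0.73 0.49 4.67] 0.0449 24.8667
```

```bash
python3 - <<'E'
from h import *
n='white'; z=.0945; c,a=ST[n]
def F(k=6): return np.mean([fa(n) for _ in range(k)],0).round(2)
def S(): p=np.array(r.get_eef_pos()); return ((p[:2]-c)@[np.cos(a),np.sin(a)]).round(4),p[2].round(4)
f0=np.array([-.23,-.81,-1.44])
r.move_l(at(n,S()[0],z),speed=.02); r.wait(.2); print(S(),F()-f0,round(r.get_width(),4))
s=S()[0]
for k in range(8):
    s+=.0005; r.move_l(at(n,s,z),speed=.01); r.wait(.1); f=F()-f0; print('cmd',s.round(4),S(),f,round(r.get_width(),4))
    if f[0]<-9: break
K=cam_pose('wrist'); im,d=camera('wrist'); P=cloud(d,K); cv2.imwrite('pics/g4.png',im[100:,80:440])
print(r.get_clock())
E
```

```text
(np.float64(-0.0105), np.float64(0.0941)) [ 0.09  0.3  -0.66] 0.0451
cmd -0.01 (np.float64(-0.01), np.float64(0.0945)) [-0.03  1.86 -0.79] 0.0451
cmd -0.0095 (np.float64(-0.0097), np.float64(0.0944)) [-1.51  1.03  0.08] 0.0453
cmd -0.009 (np.float64(-0.0097), np.float64(0.0943)) [-5.53  0.27  1.92] 0.0451
cmd -0.0085 (np.float64(-0.0096), np.float64(0.0941)) [-7.21 -0.52  3.55] 0.0456
cmd -0.008 (np.float64(-0.0096), np.float64(0.094)) [-9.18  0.5   4.71] 0.0457
27.1167
```

View pics/g4.png

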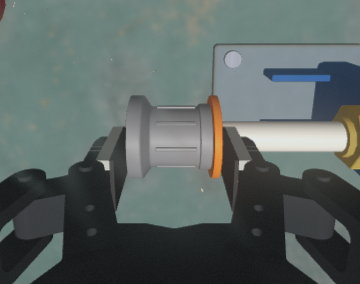

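The stop is rigid at s = -9.7 mm: force rises with no travel. I'll build up to a steady 14 N, hold it, ease off and let go.

```bash
python3 - <<'E'
from h import *
n='white'; z=.0945; c,a=ST[n]
def F(k=8): return np.mean([fa(n) for _ in range(k)],0).round(2)
def S(): p=np.array(r.get_eef_pos()); return ((p[:2]-c)@[np.cos(a),np.sin(a)]).round(4),p[2].round(4)
f0=np.array([-.23,-.81,-1.44]); s=-.008
f=F()-f0
for k in range(12):
    if f[0]<-13.3: break
    s+=.0003; r.move_l(at(n,s,z),speed=.01); r.wait(.1); f=F()-f0; print('cmd',round(s,4),S(),f,round(r.get_width(),4))
for k in range(4): r.wait(.3); print('hold',S(),F()-f0,round(r.get_width(),4))
for s in np.arange(s-.001,-.0101,-.001): r.move_l(at(n,s,z),speed=.01)
r.wait(.1); print('eased',S(),F()-f0,round(r.get_width(),4),r.get_clock())
E
```

```text
cmd -0.0077 (np.float64(-0.0095), np.float64(0.0939)) [-10.41   1.75   4.02] 0.0454
cmd -0.0074 (np.float64(-0.0095), np.float64(0.0939)) [-11.81  -0.55   6.41] 0.0451
cmd -0.0071 (np.float64(-0.0095), np.float64(0.0939)) [-13.1    1.08   7.06] 0.0455
cmd -0.0068 (np.float64(-0.0094), np.float64(0.0939)) [-13.58   1.44   9.22] 0.045
hold (np.float64(-0.0094), np.float64(0.0939)) [-13.78   0.48   9.09] 0.0448
hold (np.float64(-0.0094), np.float64(0.0938)) [-14.07   0.62   7.86] 0.0452
hold (np.float64(-0.0094), np.float64(0.0938)) [-14.25   1.05   7.96] 0.0454
hold (np.float64(-0.0095), np.float64(0.0939)) [-14.14   0.58   8.77] 0.045
eased (np.float64(-0.0097), np.float64(0.0944)) [-0.69  1.35 -1.3 ] 0.0453 30.5667
```

```bash
python3 - <<'E'
from h import *
n='white'; z=.0945; c,a=ST[n]
for w in (.050,.056,.068): jaws.move_gripper(w,20); r.wait(.15); print(w,round(r.get_width(),4),fa(n))
r.wait(.3)
r.move_l(at(n,-.0097,.16),speed=.1); r.move_l(at(n,-.03,.22),speed=.15); r.wait(.3)
K=cam_pose('wrist'); im,d=camera('wrist'); P=cloud(d,K); cv2.imwrite('pics/g5.png',cv2.resize(im[60:260,130:430],None,fx=2,fy=2))
x=np.array([np.cos(a),np.sin(a)]); rel=P[...,:2]-c; s=rel@x; l=rel@np.array([-x[1],x[0]])
m=(d>0)&(abs(l)<.03)&(P[...,2]>.06)&(P[...,2]<.125)
for s0 in np.arange(-.06,.09,.003):
    k=m&(abs(s-s0)<.0015)
    if k.sum()>5: print(f"{s0:.3f} w{1e3*l[k].min():.1f},{1e3*l[k].max():.1f} z{1e3*np.percentile(P[k][:,2],98):.1f}")
print(fa(n),r.get_clock())
E
```

```text
0.05 0.05 [ 0.77 -0.48 -1.43]
0.056 0.0559 [-0.26 -0.   -0.36]
0.068 0.068 [ 0.44 -0.45 -0.11]
-0.036 w-18.5,21.4 z106.5
-0.033 w-18.6,21.3 z106.7
-0.030 w-19.4,21.2 z106.6
-0.027 w-16.8,19.7 z103.2
-0.024 w-14.3,15.5 z100.8
-0.021 w-17.3,16.4 z101.4
-0.018 w-17.7,16.4 z101.7
-0.015 w-17.8,16.5 z101.4
-0.012 w-17.5,16.5 z101.1
-0.009 w-17.5,16.4 z101.3
-0.006 w-17.6,16.4 z101.3
-0.003 w-17.5,16.4 z100.9
0.000 w-17.2,17.0 z102.1
0.003 w-16.1,16.8 z102.4
0.006 w-15.9,16.6 z102.0
0.009 w-11.8,12.5 z97.8
0.012 w-21.4,21.2 z106.6
0.015 w-20.3,21.1 z106.5
0.018 w-7.1,7.1 z93.8
0.021 w-7.3,7.4 z94.1
0.024 w-7.1,7.3 z93.9
0.027 w-7.2,7.6 z93.9
0.030 w-7.4,7.4 z93.4
0.033 w-7.1,7.7 z93.8
0.036 w-7.2,7.6 z93.9
0.039 w-7.2,7.2 z93.9
0.042 w-7.2,7.5 z93.9
0.045 w-7.3,7.1 z94.5
0.048 w-7.3,7.4 z93.9
0.051 w-7.2,7.5 z93.9
0.054 w-7.1,7.5 z93.6
0.057 w-7.1,7.4 z93.9
0.060 w-7.3,7.4 z94.0
0.063 w-7.2,7.6 z93.6
0.066 w-7.2,7.4 z93.6
0.069 w-7.2,7.4 z93.7
0.072 w-7.1,7.5 z93.9
0.075 w-7.1,7.4 z93.8
0.078 w-10.5,10.2 z96.5
0.081 w-15.3,14.6 z102.0
0.084 w-14.4,14.8 z102.2
0.087 w-14.5,14.7 z102.4
[-0.25  0.    0.1 ] 33.7833
```

View pics/g5.png

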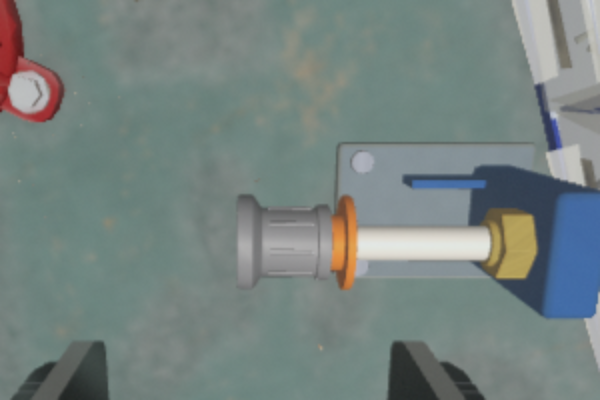

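The ring is out: the orange flange stands clear of the body at (345,242), and the cap measures about 52–53 mm, the same as when it was locked on the copper stub. The gripper is clear, so I'm handing in.

```bash
python3 - <<'E'
from h import *
camera('top'); K=cam_pose('top')
for t in ['wood_block_mid','tape_measure_mid']:
    o=nets.pinpoint('top',t); print(t,[(round(q['score'],2),np.round(q['centre'],1)) for q in o[:1]])
r.finish_job(); print(r.get_clock())
E
```

```text
wood_block_mid []
tape_measure_mid [(0.72, array([356.4, 216.2]))]
the job is handed in; nothing more can be done
the job is handed in; nothing more can be done
```

The cap is now locked on the white stub, and I handed the job in at about 34 s on the robot's clock.

- **Drawing off:** I pressed the ring in with the ring-side finger touching first, at the gripper's lightest grip setting of 20 N. The ring stayed in (45.4 mm) while the cap came off the copper stub. While closing, the tool took about 8 N upward. I eased that off before drawing.
- **Seating:** On the white stub the cap met a rigid stop. I held a steady 13.8–14.3 N there for about 1.2 s, eased back to about zero and opened the jaws. The first approach stopped early on a force reading that was mostly vertical, so I re-levelled before the final push.
- **Lock check:** The last wrist view shows the ring fully out and the cap 52–53 mm long. It sits about 2–3 mm back from the stop, within the allowed 4 mm. I did not pull on it to test the lock.
- **Possible disagreement:** The stop came about 2–4 mm further along than I had predicted from the camera. I put that down to measurement error.
- **Bystanders:** The tape measure is within 1 pixel of where it was. The network missed the wood block in the last top view, so its place is not confirmed by measurement. The planned path kept clear of it, and I saw no sign of contact.

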